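# Lock the retaining bar with its pin

### The job

First swing the steel retaining bar with the red post into the grey fork until it is fully home, so that the caster wheel is trapped in its cradle. Then take the long steel pin from the blue rack and thread it from above down through the upper bushing, the bar's eye and the lower bushing, and finish while still holding it in the gripper, upright and still, its foot showing about 15 mm below the lower ear and clear of the base plate (nothing stops it falling through, and a colleague will fit the clip). Leave the short brass dowel, the spanner, the drawer of nuts and the green grease jar where they are.

Things in the scene. Friction and masses are not known exactly. Their poses are not given: they have to be found in the camera images.
- fixture: Fixed yellow base plate 85 (x) x 290 (y) x 12 mm; origin at its underside's centre, z up, yaw varies. At y = +100 mm a pivot post (112 mm high), mid-plate a black caster wheel (74 mm high), at y = -100 mm a grey fork: two level 50 x 50 mm brass ears, 16 mm thick, 50-66 and 110-126 mm above the bench, joined by a web on their -y side (126 mm high). 38 mm free under the lower ear.
- upper_bushing (a point): Centre of the mouth of the upper bushing, on the upper ear's top face, 126 mm above the bench; the hole is 15 mm wide and 16 mm deep.
- lower_bushing (a point): Centre of the mouth of the lower bushing, on the lower ear's top face, 66 mm above the bench, straight below the upper one; 15 mm wide, 16 mm deep.
- bar (a joint): Angle of the retaining bar about the vertical pivot post, rad. 0 = fully home between the fork's ears (a firm stop); grows as the bar swings out to the fixture's -x side (clockwise from above), up to 1.2. Friction keeps it where it is left (1 to 2 N at the red post moves it).
- bar_pivot (a point): On the bar's pivot axis, at the bar's top face, 94 mm above the bench.
- bar_post (a point): The red upright round post on the bar, 16 mm diameter, 45 mm tall (from 94 to 139 mm height); this point is on its axis 122 mm above the bench, 110 mm from the pivot axis. Grasp it from above or push it; it may turn between the fingers.
- bar_eye (a point): Centre of the eye near the bar's free end at its top face (94 mm height): a 20 mm through hole, 200 mm from the pivot axis. The bar is flat steel, 30 to 34 mm wide, 12 mm thick, ending 19 mm past the eye. When the bar is home the eye lies on the bushings' axis.
- rack: Fixed blue block 50 (x) x 150 (y) x 40 mm on a black foot 60 x 160 x 10 mm, top at 50 mm; origin at the centre of its underside. Two 15 mm holes at y = +45 and -45 mm, their floor 10 mm above the bench: one holds the long pin, the other the dowel.
- pin: The long plain steel pin, 12 mm diameter, 150 mm long, 130 g (+-30 %), no head, chamfered foot. It stands loosely upright in one of the rack's holes, its foot 10 mm and its top 160 mm above the bench. Origin at the centre of the foot's end face, z along the pin to its top.
- pin_top (a point): Centre of the pin's top end, 150 mm from its foot.
- dowel: Bystander: short brass dowel, 12 mm diameter, 85 mm long, upright in the rack's other hole (top at 95 mm). Origin at its foot.
- spanner: Bystander: steel spanner 180 mm long lying on the bench at the far side. Origin at its underside.
- drawer: Bystander: clear plastic drawer 150 x 100 x 50 mm full of nuts. Origin at the centre of its underside.
- grease: Bystander: green jar with black cap, 60 mm diameter, 75 mm tall, near the robot. Origin at the centre of its underside.

How it is judged:
On the way, in this order (a step that is already met when the one before it is completed fails the run):
1. the bar is swung fully home in the fork (value of joint bar below 0.035 rad), for 0.2 s.
2. the held pin has passed the upper bushing but not yet the lower one, with the bar home (value of joint bar below 0.05 rad and horizontal distance between pin and upper_bushing below 0.006 m and height (world z) of pin between 0.05 and 0.11 m and contact force between the fingers and pin above 0.5 N), for 0.05 s.
At the end, for the whole second after the job is handed in: Bar within 0.05 rad of home; pin through both bushings (foot within 5 mm, top within 9 mm of their axis, tilt under 0.08 rad), foot 19 to 45 mm above the bench (5 to 31 mm below the lower ear), gripped with over 1 N and still; the four bystanders within 30 mm of their starts (value of joint bar below 0.05 rad and horizontal distance between pin and lower_bushing below 0.005 m and horizontal distance between pin_top and upper_bushing below 0.009 m and angle between pin's own z axis and vertical below 0.08 rad and height (world z) of pin between 0.019 and 0.045 m and contact force between the fingers and pin above 1 N and linear speed of pin below 0.02 m/s and distance of each of dowel, spanner, drawer, grease from where it was at the start of the episode below 0.03 m); the arm keeps its last pose, push and grip.
It fails at once if the dowel is disturbed (distance of dowel from where it was at the start of the episode above 0.03 m).
It fails at once if the spanner is disturbed (distance of spanner from where it was at the start of the episode above 0.03 m).
It fails at once if the drawer is disturbed (distance of drawer from where it was at the start of the episode above 0.03 m).
It fails at once if the grease is disturbed (distance of grease from where it was at the start of the episode above 0.03 m).
It also fails if it takes over 67 s, if anything falls off the work surface, if the arm or the gripper's body presses on something with over 40 N, if the wrist force passes 120 N, or if a joint passes its speed limit or range.

### The arm

A 6-joint arm with a two-finger parallel gripper is mounted at the origin on the work surface. World frame = base frame: x ahead of the robot, y to its left, z up, the work surface at z = 0. Lengths are in m, angles in rad, forces in N, time in s.
With the tool pointing down it reaches from about 0.25 to 0.775 m from the base axis. Payload 4 kg.
Tool frame: the origin (TCP) lies midway between the tips of the shut fingers; the grasp point (between the pads) lies 19 mm behind it (robot.grasp_offset is the distance from the TCP to the grasp point, in m); z points along the fingers, y is the direction in which the jaws open and shut (so a half turn about z gives the same grasp; the last joint's range is limited). The gripper opens to 94 mm and grips with 3 to 60 N. Pads are 16 mm wide; open, the fingers measure 119 mm over their backs; the gripper's body (75 mm by 177 mm) begins 78 mm behind the grasp point.
Start: joints at [1.083, 0.087, 1.371, -0, 1.684, -0.103], TCP at [0.206, 0.51, 0.206] pointing down, gripper open.
Joint ranges: [-3.1, 3.1], [-0.76, 2.03], [0.27, 2.55], [-1.08, 4.22], [0.17, 2.65], [-2.57, 2.57]. Speed limits (rad/s): [2.79, 2.79, 3.14, 3.14, 3.14, 3.14].

### API

Orientations are given as [roll, pitch, yaw] about the fixed x, y, z axes, in that order (R = Rz(yaw) Ry(pitch) Rx(roll)).
In Python, from bench import status, viewer, order, robot gives the robot as it stands. The module is installed in compiled form; this text tells all that it offers.
- The arm moves only by the tool move_arm, never from a script. Its argument "targets" is a list of rows, each a list of 3 entries, a list of its own where there are three numbers: the shift along the tool's x, y, z in mm, then the turn, a rotation vector about the tool's x, y, z in degrees, then the opening, from -1 (shut) to 1 (fully open). A call has 1 to 20 rows; each row is the pose to reach, as a shift and turn from the pose commanded when the call began, along the tool's axes at that moment; what a row does not reach only later rows make up. A row lasts 1/8 s, in which the tool goes at most 62.5 mm and 10.7 degrees, less where a joint would pass 70% of its speed; a pose out of reach is approached as far as the arm can. A call with a gripper value outside its range is refused whole. The fingers move at their own pace and stop on an object; the grip force is fixed at half the most. Time passes only in rows, so rows that repeat a pose let the fingers close. It gives the time, the measured TCP pose, the force and the opening at its end, in the units of the state.
- status.get_obs(): the state, without advancing time (a new reading comes with each control period).
- viewer.snapshot(name): name is "side" or "top" or "wrist"; returns the picture (400x640x3 uint8, red, green, blue); there is no depth.
- viewer.camera_model(name): a dict with "K" (3x3 intrinsics, pixels), "D" ([k1, k2, p1, p2, k3] as OpenCV has them; the pictures are not rectified), "xyz" and "attitude" of the camera in the world; the wrist camera has in their place "T_tool_cam" (4x4, takes a point from camera to tool coordinates, whose origin is the TCP and whose axes are the flange's). Camera axes: x right, y up, looking along -z (the intrinsics and any distortion apply to the point x, -y, -z); pixel columns grow to the right and rows downward; lengths in m; the calibration is good to about 2 mm. A picture is of the moment at which its call begins: read the wrist's pose just before it. camera_model takes no time and is no camera call.
- order.close_job(): hands the job in, once; it reports no verdict.
The state is a dict: "time": time; "joint_positions": joint angles; "qvel": joint speeds; "joint_torque": joint torques, N m; "tool_pos": TCP position; "ee_rot": TCP orientation; "wrist_force": force on the tool from outside, world axes, zero at the start; "wrist_torque": the same for the moment, N m; "width": finger opening in m.
Only numpy, scipy, OpenCV 4.12 (cv2) and the standard library are available. Lean on these libraries where they do the work, as an engineer would, in place of code of your own. Each camera call takes 0.05 s, during which the arm holds its last target. There are 200 camera calls.

## Working session

There is one attempt and no reset: what is moved stays moved. The work goes in short steps, Python scripts to look and compute and a tool call to move; the robot and the scene stay as the last step left them, time stands still between calls to the robot, and variables do not carry over. Pictures are saved under pics/ and viewed, about 8 in all and at most 12, crops included, and the job is handed in when it is done.

Besides the shell and the picture viewer there is one more tool, called after "Emit:" as name(argument=value, ...), one argument or row to a line, values as JSON. move_arm: Moves the arm, as the interface text tells. Its arguments: {"type":"object","properties":{"targets":{"type":"array"}},"required":["targets"]}

```bash
mkdir -p pics; cat > h.py <<'E'
import numpy as np, cv2
from scipy.spatial.transform import Rotation as R
from bench import status, viewer, order, robot
def Tcam(name, obs=None):
    m=viewer.camera_model(name)
    if "T_tool_cam" in m:
        o=obs or status.get_obs(); T=np.eye(4); T[:3,:3]=R.from_euler('xyz',o['ee_rot']).as_matrix(); T[:3,3]=o['tool_pos']
        return m,T@np.array(m["T_tool_cam"])
    T=np.eye(4); a=np.array(m['attitude']); T[:3,:3]=a if a.shape==(3,3) else R.from_euler('xyz',a).as_matrix(); T[:3,3]=m['xyz']; return m,T
def ray(mT,uv):
    m,T=mT; p=cv2.undistortPoints(np.array(uv,float).reshape(-1,1,2),np.array(m['K']),np.array(m['D'])).reshape(-1,2)
    d=np.c_[p[:,0],-p[:,1],-np.ones(len(p))]@T[:3,:3].T
    return T[:3,3],d
def onz(mT,uv,z):
    o,d=ray(mT,uv); return o+d*((z-o[2])/d[:,2])[:,None]
def proj(mT,P):
    m,T=mT; P=np.array(P,float).reshape(-1,3); c=(P-T[:3,3])@T[:3,:3]
    return cv2.projectPoints(c*[1,-1,-1],np.zeros(3),np.zeros(3),np.array(m['K']),np.array(m['D']))[0].reshape(-1,2)
def shot(name,fn):
    o=status.get_obs(); im=viewer.snapshot(name); cv2.imwrite('pics/'+fn,im[:,:,::-1]); return im,Tcam(name,o)
def totool(dw,obs=None):
    o=obs or status.get_obs(); return R.from_euler('xyz',o['ee_rot']).inv().apply(dw)*1000
E
python3 - <<'E'
from h import *
print(status.get_obs())
for n in ['side','top','wrist']:
    print(n,viewer.camera_model(n)); shot(n,n+'0.png')
E
```

```text
{'time': 0.0, 'joint_positions': array([ 1.08290087e+00,  8.79409629e-02,  1.37222834e+00, -4.37482927e-06,
        1.68358849e+00, -1.03105476e-01]), 'qvel': array([ 0.00123934, -0.0001537 , -0.00067606,  0.00204472,  0.0004984 ,
        0.00114908]), 'joint_torque': array([-1.79577869e-04, -3.40177310e+01, -3.02425039e+01,  7.19224149e-02,
        3.29249678e-02, -1.76802346e-04]), 'tool_pos': array([0.20620468, 0.50929991, 0.20432499]), 'ee_rot': array([-3.13943856e+00, -2.18517285e-04,  2.75680195e+00]), 'wrist_force': array([ 0.256309  , -0.58336376,  0.55889595]), 'wrist_torque': array([-0.00242721,  0.01154082, -0.00431526]), 'width': 0.09389564781833622}
side {'K': array([[408.80644353,   0.        , 318.18139781],
       [  0.        , 408.80644353, 205.20767739],
       [  0.        ,   0.        ,   1.        ]]), 'D': array([-0.08122702,  0.        ,  0.        ,  0.        ,  0.        ]), 'xyz': array([ 0.19979065, -0.54523639,  0.62975141]), 'attitude': array([ 0.91912902,  0.00906091, -0.63772971])}
top {'K': array([[486.23863227,   0.        , 307.73430694],
       [
[... 191 characters left out ...]
.53317397, -0.01145347,  1.12582632]), 'attitude': array([ 0.04209483, -0.0093141 , -1.589693  ])}
wrist {'K': array([[338.16096139,   0.        , 317.63152713],
       [  0.        , 338.16096139, 197.47596018],
       [  0.        ,   0.        ,   1.        ]]), 'D': array([-0.03542237,  0.        ,  0.        ,  0.        ,  0.        ]), 'T_tool_cam': array([[ 5.15146159e-04,  9.73403597e-01,  2.29096426e-01,
         6.64225154e-02],
       [ 9.99999769e-01, -6.03117386e-04,  3.13975187e-04,
         1.01321096e-03],
       [ 4.43796614e-04,  2.29096212e-01, -9.73403682e-01,
        -1.77746471e-01],
       [ 0.00000000e+00,  0.00000000e+00,  0.00000000e+00,
         1.00000000e+00]])}
```

View pics/top0.png

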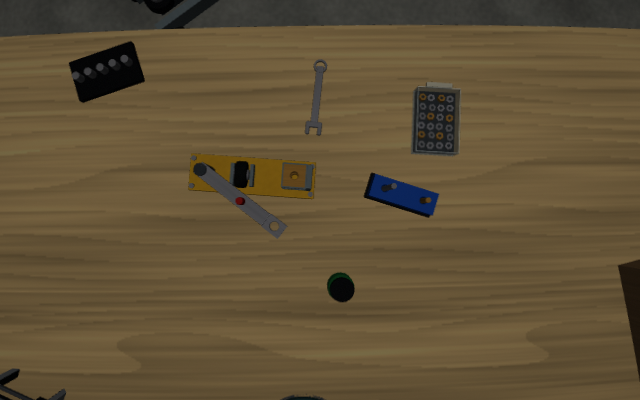

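View pics/side0.png

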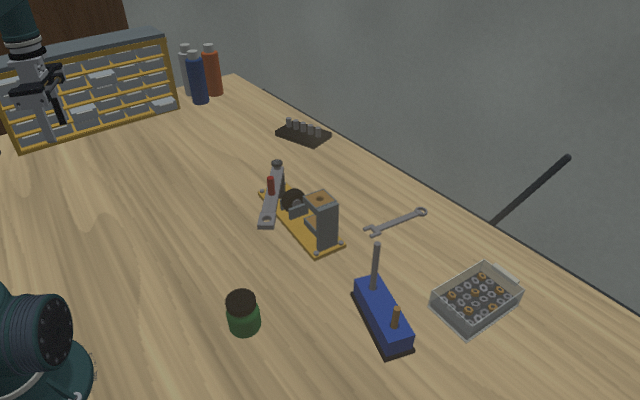

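The top view shows the fixture with its pivot at about (200,170), the upper bushing at (294,176), the red post at (240,201) and the eye at (276,227). The pin stands in the rack's left hole with its top near (394,186), and the dowel is near (427,200). The side view agrees: pin top at (377,244), dowel at (397,310), red post top at (270,178), bushing at (320,198).

```bash
python3 - <<'E'
from h import *
im=cv2.imread('pics/top0.png'); s=cv2.imread('pics/side0.png')
a=cv2.resize(im[145:250,180:320],None,fx=5,fy=5,interpolation=cv2.INTER_CUBIC)[:, :]
b=cv2.resize(im[165:225,355:445],None,fx=5,fy=5,interpolation=cv2.INTER_CUBIC)
c=np.zeros((600,800,3),np.uint8); c[:525,:700]=a
cv2.imwrite('pics/topA.png',c[:525,:700])
t=Tcam('top'); sd=Tcam('side')
for n,uv,z in [('pivot',(200.5,169.5),.112),('bush',(294.5,175.5),.126),('post',(240.5,201),.139),('eye',(275.5,227),.094),('pintop',(394,186),.16),('dowel',(428,200.5),.095)]:
    print(n,onz(t,[uv],z).round(4))
for n,uv,z in [('pivot',(277,163),.112),('bush',(320,198),.126),('post',(270,178),.139),('eye',(265,219),.094),('pintop',(377,244),.16),('dowel',(397,308),.095)]:
    print('side',n,onz(sd,[uv],z).round(4))
# masks
for nm,I,T in (('top',im,t),('side',s,sd)):
    h=cv2.cvtColor(I,cv2.COLOR_BGR2HSV)
    m=((h[...,0]<6)|(h[...,0]>174))&(h[...,1]>150)&(h[...,2]>70)
    n,l,st,ce=cv2.connectedComponentsWithStats(m.astype(np.uint8))
    print(nm,'red',[(st[i],ce[i].round(1)) for i in range(1,n) if st[i][4]>15])
    m=((h[...,0]>100)&(h[...,0]<125)&(h[...,1]>150)&(h[...,2]>60))
    n,l,st,ce=cv2.connectedComponentsWithStats(m.astype(np.uint8))
    i=1+np.argmax(st[1:,4]); cs=cv2.findContours((l==i).astype(np.uint8),0,2)[0]
    r=cv2.minAreaRect(max(cs,key=len)); print('blue',r, cv2.boxPoints(r).round(1).tolist())
E
```

```text
pivot [[0.624  0.2022 0.112 ]]
bush [[0.6066 0.0051 0.126 ]]
post [[0.5558 0.1155 0.139 ]]
eye [[0.5004 0.0478 0.094 ]]
pintop [[ 0.5796 -0.1937  0.16  ]]
dowel [[ 0.5504 -0.2785  0.095 ]]
side pivot [[0.6211 0.1988 0.112 ]]
side bush [[0.607  0.0056 0.126 ]]
side post [[0.5539 0.1162 0.139 ]]
side eye [[0.498  0.0508 0.094 ]]
side pintop [[ 0.5778 -0.1945  0.16  ]]
side dowel [[ 0.5512 -0.2786  0.095 ]]
top red [(array([236, 197,   6,   7,  36], dtype=int32), array([238.5, 200.2]))]
blue ((403.3701477050781, 194.11566162109375), (66.63463592529297, 22.072349548339844), 17.35402488708496) [[368.29998779296875, 194.6999969482422], [374.8999938964844, 173.60000610351562], [438.5, 193.5], [431.8999938964844, 214.60000610351562]]
side red []
blue ((386.0, 288.0), (0.0, 0.0), 0.0) [[386.0, 288.0], [386.0, 288.0], [386.0, 288.0], [386.0, 288.0]]
```

View pics/topA.png

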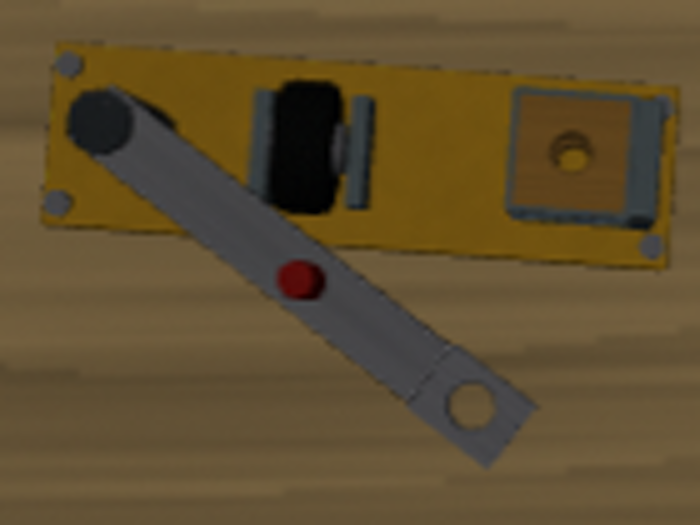

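```bash
python3 - <<'E'
from h import *
o=status.get_obs(); print(totool(np.array([.556,.116,.200])-o['tool_pos']).round(1), np.degrees(o['ee_rot'][2]-1.49))
E
```

```text
[-471.8 -233.3    4.9] 72.58222722763479
```

Emit:
move_arm(
  targets=[
    [[-472,-233,5],[0,0,72.5],1],
    [[-472,-233,5],[0,0,72.5],1],
    [[-472,-233,5],[0,0,72.5],1],
    [[-472,-233,5],[0,0,72.5],1],
    [[-472,-233,5],[0,0,72.5],1],
    [[-472,-233,5],[0,0,72.5],1],
    [[-472,-233,5],[0,0,72.5],1],
    [[-472,-233,5],[0,0,72.5],1],
    [[-472,-233,5],[0,0,72.5],1],
    [[-472,-233,5],[0,0,72.5],1],
    [[-472,-233,5],[0,0,72.5],0],
    [[-472,-233,5],[0,0,72.5],0],
  ],
)

```text
time: 1.65
tool_pos: [0.5558, 0.1178, 0.2007]
ee_rot: [3.141, -0.0, 1.493]
wrist_force: [-1.0, -0.5, 1.2]
width: 0.0775
```

```bash
python3 - <<'E'
from h import *
im,T=shot('wrist','w1.png'); o=status.get_obs(); print(o['tool_pos'],o['ee_rot'],o['width'],o['wrist_force'])
for n,P in [('post',(.556,.116,.139)),('bush',(.607,.0053,.126)),('eye',(.500,.049,.094))]: print(n,proj(T,P).round(0))
E
```

```text
[0.5557875  0.11784659 0.20075979] [ 3.14137747e+00 -3.10144871e-04  1.49335803e+00] 0.07340750474631501 [0.08011069 0.77661292 0.80166937]
post [[318. 214.]]
bush [[388. 330.]]
eye [[263. 275.]]
```

View pics/w1.png

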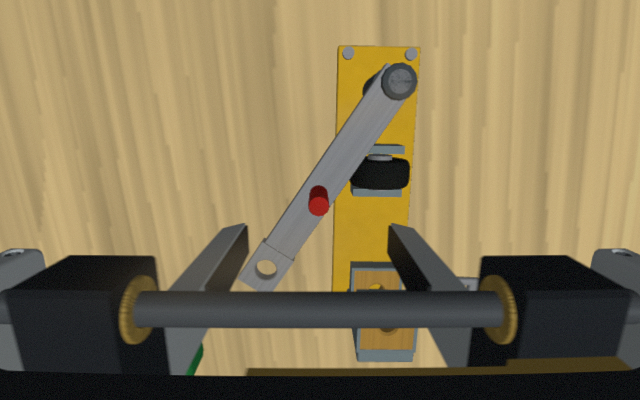

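The wrist view puts the post top at (318,207), between the open fingers and within about 5 mm of the prediction, with the eye at (266,268). I'll descend and grip the post.

Emit:
move_arm(
  targets=[
    [[0,0,50],[0,0,0],0],
    [[0,0,94],[0,0,0],-0.2],
    [[0,0,94],[0,0,0],-0.3],
    [[0,0,94],[0,0,0],-1],
    [[0,0,94],[0,0,0],-1],
    [[0,0,94],[0,0,0],-1],
    [[0,0,94],[0,0,0],-1],
    [[0,0,94],[0,0,0],-1],
    [[0,0,94],[0,0,0],-1],
    [[0,0,94],[0,0,0],-1],
  ],
)

```text
time: 2.95
tool_pos: [0.5574, 0.1168, 0.1089]
ee_rot: [3.138, -0.001, 1.491]
wrist_force: [-2.1, 0.4, 6.3]
width: 0.0153
```

```bash
python3 - <<'E'
from h import *
o=status.get_obs(); print(o['tool_pos'],o['ee_rot'],o['width'],o['wrist_force'])
piv=np.array([.623,.2025]); b=np.array([.607,.0053]); p=o['tool_pos'][:2]
u=(b-piv)/np.linalg.norm(b-piv); r=p-piv; a0=np.arctan2(r[1],r[0]); rad=np.linalg.norm(r)
a1=np.arctan2(u[1],u[0]); print('r',rad,'ang',a0,a1)
for f in np.linspace(.1,1,10):
    a=a0+(a1-a0)*f; print(totool(np.r_[piv+rad*np.array([np.cos(a),np.sin(a)])-p,0]).round(1))
E
```

```text
[0.55740019 0.1167716  0.10889853] [ 3.13841829e+00 -8.16960931e-04  1.49138663e+00] 0.015316883936766487 [-2.13227022  0.42650322  6.28647525]
r 0.10794764416034516 ang -2.2239579268054834 -1.6517548892146015
[-3.2  5.3  0. ]
[-6.1 10.7  0. ]
[-8.7 16.3  0. ]
[-10.9  22.1   0.1]
[-12.9  28.    0.1]
[-14.4  33.9   0.1]
[-15.7  40.    0.1]
[-16.6  46.1   0.1]
[-17.1  52.3   0.2]
[-17.3  58.4   0.2]
```

Emit:
move_arm(
  targets=[
    [[-3,5,-2],[0,0,0],-1],
    [[-6,11,-2],[0,0,0],-1],
    [[-9,16,-2],[0,0,0],-1],
    [[-11,22,-2],[0,0,0],-1],
    [[-13,28,-2],[0,0,0],-1],
    [[-14.5,34,-2],[0,0,0],-1],
    [[-16,40,-2],[0,0,0],-1],
    [[-16.5,46,-2],[0,0,0],-1],
    [[-17,52,-2],[0,0,0],-1],
    [[-17,56,-2],[0,0,0],-1],
    [[-17,58,-2],[0,0,0],-1],
    [[-17,58,-2],[0,0,0],-1],
  ],
)

```text
time: 4.45
tool_pos: [0.6139, 0.0907, 0.109]
ee_rot: [3.14, 0.007, 1.489]
wrist_force: [-2.4, -7.4, 4.7]
width: 0.0151
```

Emit:
move_arm(
  targets=[
    [[0,2,0],[0,0,0],-1],
    [[0,4,0],[0,0,0],-1],
    [[0,4,0],[0,0,0],-1],
  ],
)

```text
time: 4.82
tool_pos: [0.6145, 0.0906, 0.1089]
ee_rot: [-3.135, 0.008, 1.489]
wrist_force: [-11.4, -8.4, 9.0]
width: 0.0151
```

Emit:
move_arm(
  targets=[
    [[0,2,0],[0,0,0],-1],
    [[0,2,0],[0,0,0],-1],
    [[0,2,0],[0,0,0],-1],
  ],
)

```text
time: 5.2
tool_pos: [0.6145, 0.0905, 0.1088]
ee_rot: [-3.131, 0.008, 1.489]
wrist_force: [-16.3, -7.8, 11.6]
width: 0.0153
```

```bash
python3 - <<'E'
from h import *
im,T=shot('wrist','w2.png'); o=status.get_obs(); print(o['tool_pos'],o['wrist_force'],o['width'])
im,T=shot('top','top2.png')
E
```

```text
[0.61447947 0.09051583 0.10884474] [-17.09615574  -8.05572385  11.58196842] 0.015349994320692052
```

View pics/w2.png

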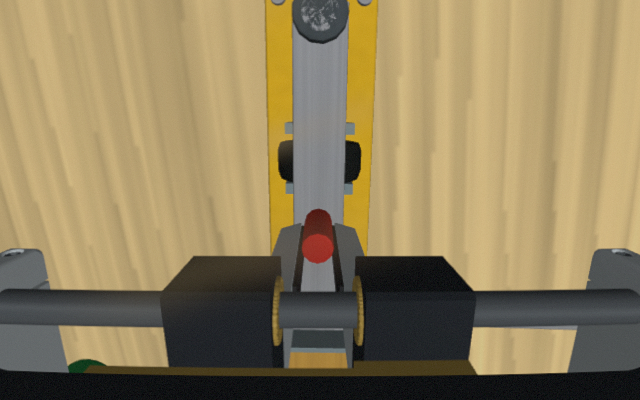

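The bar lies straight along the plate, over the wheel and under the fork. It hit a firm stop, moving no further as the force rose to 17 N. I'll ease off, release and lift.

Emit:
move_arm(
  targets=[
    [[0,-5,0],[0,0,0],-1],
    [[0,-5,0],[0,0,0],-0.5],
    [[0,-5,0],[0,0,0],-0.3],
    [[0,-5,0],[0,0,0],-0.1],
    [[0,-5,0],[0,0,0],0],
    [[0,-5,0],[0,0,0],0],
    [[0,-5,-60],[0,0,0],0],
    [[0,-5,-110],[0,0,0],0],
    [[0,-5,-110],[0,0,0],0],
  ],
)

```text
time: 6.42
tool_pos: [0.6165, 0.0954, 0.2252]
ee_rot: [3.13, -0.002, 1.492]
wrist_force: [1.0, -0.4, -0.3]
width: 0.0472
```

```bash
python3 - <<'E'
from h import *
o=status.get_obs(); print(o['tool_pos'],o['ee_rot'],o['width'],o['wrist_force'],np.degrees(o['ee_rot']))
print(totool(np.array([.579,-.194,.215])-o['tool_pos']).round(1))
s,T=shot('top','top3.png'); shot('side','side3.png')
E
```

```text
[0.61653445 0.0953534  0.22516962] [ 3.12968866e+00 -1.83873549e-03  1.49163549e+00] 0.047184019395495026 [ 0.98443358 -0.37831877 -0.26999532] [ 1.79317952e+02 -1.05351783e-01  8.54644182e+01]
[-291.4  -14.6    9.5]
```

Emit:
move_arm(
  targets=[
    [[-291,-14,8],[0,0,0],0],
    [[-291,-14,8],[0,0,0],0],
    [[-291,-14,8],[0,0,0],0],
    [[-291,-14,8],[0,0,0],0],
    [[-291,-14,8],[0,0,0],0],
    [[-291,-14,8],[0,0,0],0],
    [[-291,-14,8],[0,0,0],0],
    [[-291,-14,8],[0,0,0],0],
  ],
)

```text
time: 7.52
tool_pos: [0.577, -0.1924, 0.2098]
ee_rot: [-3.141, -0.001, 1.493]
wrist_force: [0.7, -0.3, 0.1]
width: 0.047
```

```bash
python3 - <<'E'
from h import *
im,T=shot('wrist','w3.png'); o=status.get_obs(); print(o['tool_pos'],o['ee_rot'],o['wrist_force'],o['width'])
print(proj(T,[(.579,-.194,.16),(.579,-.194,.05)]).round(0))
t=cv2.imread('pics/top3.png'); s=cv2.imread('pics/side3.png'); w=im[:,:,::-1]
c=np.vstack([np.hstack([cv2.resize(w[100:300,200:450],None,fx=1.6,fy=1.6)[:300,:400],cv2.resize(t[150:210,180:260],(400,300),interpolation=2)]),
 np.hstack([cv2.resize(t[160:220,360:440],(400,300),interpolation=2),cv2.resize(s[220:310,320:440],(400,300),interpolation=2)])])
cv2.imwrite('pics/c3.png',c)
E
```

```text
[ 0.57712639 -0.19240323  0.21008456] [-3.14103223e+00 -5.42644472e-04  1.49359546e+00] [ 0.49341572 -0.2268361   0.37364088] 0.046921473793733695
[[321. 218.]
 [320. 187.]]
```

View pics/c3.png

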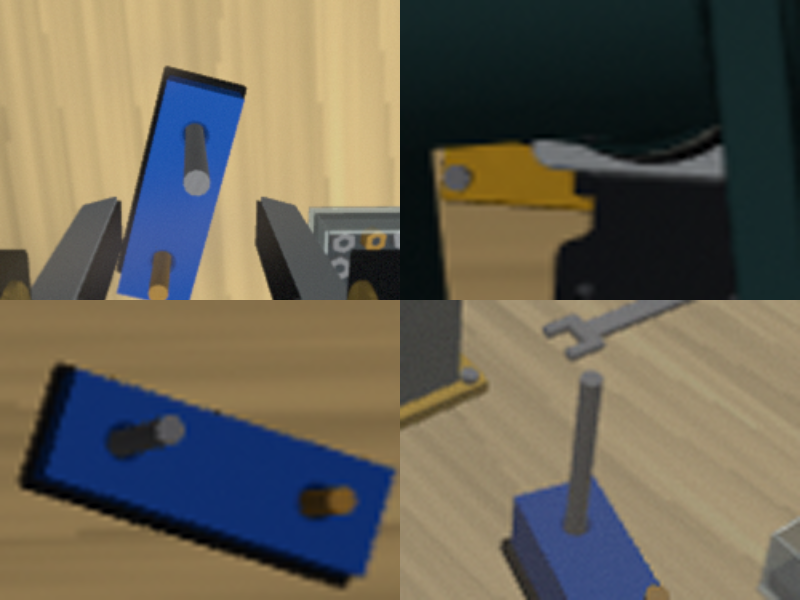

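The pin stands upright between the open fingers, with its top at about (323,214) in the wrist image against a predicted (321,218). The dowel is well clear. The arm hides the fixture in the top view. I'll descend and grip.

Emit:
move_arm(
  targets=[
    [[0,1.5,45],[0,0,0],0],
    [[0,1.5,89],[0,0,0],0],
    [[0,1.5,89],[0,0,0],-0.3],
    [[0,1.5,89],[0,0,0],-1],
    [[0,1.5,89],[0,0,0],-1],
    [[0,1.5,89],[0,0,0],-1],
    [[0,1.5,89],[0,0,0],-1],
    [[0,1.5,89],[0,0,0],-1],
    [[0,1.5,89],[0,0,0],-1],
  ],
)

```text
time: 8.7
tool_pos: [0.5796, -0.1946, 0.1238]
ee_rot: [3.137, 0.001, 1.491]
wrist_force: [-0.0, 0.1, 5.3]
width: 0.0115
```

```bash
python3 - <<'E'
from h import *
im,T=shot('side','side4.png'); o=status.get_obs(); print(o['tool_pos'],o['ee_rot'],o['wrist_force'],o['width'])
E
```

```text
[ 0.57963236 -0.19456873  0.12379895] [3.13740494e+00 1.15493797e-03 1.49133020e+00] [-0.50935143  0.28877403  6.17976448] 0.011542128637985868
```

Emit:
move_arm(
  targets=[
    [[0,0,-20],[0,0,0],-1],
    [[0,0,-50],[0,0,0],-1],
    [[0,0,-90],[0,0,0],-1],
    [[0,0,-130],[0,0,0],-1],
    [[0,0,-145],[0,0,0],-1],
    [[0,0,-145],[0,0,0],-1],
    [[0,0,-145],[0,0,0],-1],
  ],
)

```text
time: 9.62
tool_pos: [0.5777, -0.1938, 0.2638]
ee_rot: [-3.138, -0.001, 1.491]
wrist_force: [0.3, 0.0, -1.0]
width: 0.0113
```

```bash
python3 - <<'E'
from h import *
o=status.get_obs(); print(o['tool_pos'],o['ee_rot'],o['wrist_force'],o['width'])
print(totool(np.array([.607,.0053,.270])-o['tool_pos']).round(1))
E
```

```text
[ 0.57771128 -0.19378185  0.26382967] [-3.13759649e+00 -1.45014630e-03  1.49137762e+00] [ 0.27916866  0.04247891 -1.0443425 ] 0.011331054097140091
[200.8  13.4  -5.9]
```

Emit:
move_arm(
  targets=[
    [[50,3,-3],[0,0,0],-1],
    [[100,7,-6],[0,0,0],-1],
    [[150,10,-6],[0,0,0],-1],
    [[190,13,-6],[0,0,0],-1],
    [[201,13.5,-6],[0,0,0],-1],
    [[201,13.5,-6],[0,0,0],-1],
    [[201,13.5,-6],[0,0,0],-1],
    [[201,13.5,-6],[0,0,0],-1],
  ],
)

```text
time: 10.62
tool_pos: [0.6077, 0.0038, 0.2723]
ee_rot: [-3.141, 0.0, 1.489]
wrist_force: [0.6, -0.2, 0.4]
width: 0.0117
```

```bash
python3 - <<'E'
from h import *
o=status.get_obs(); print(o['tool_pos'],o['ee_rot'],o['wrist_force'],o['width'])
w,T=shot('wrist','w5.png'); s,S=shot('side','side5.png')
x,y,z=o['tool_pos']
print('wrist foot/bush',proj(T,[(x,y,z-.114),(.607,.0053,.126)]).round(0).tolist())
print('side foot/top/bush',proj(S,[(x,y,z-.114),(x,y,z+.036),(.607,.0053,.126)]).round(0).tolist())
c=np.hstack([cv2.resize(w[180:330,240:400][:,:,::-1],(400,375),interpolation=2),cv2.resize(s[120:240,260:388][:,:,::-1],(400,375),interpolation=2)])
cv2.imwrite('pics/c5.png',c)
E
```

```text
[0.60771673 0.00376838 0.27231906] [-3.14133602e+00  2.48594034e-04  1.48933185e+00] [ 0.62951129 -0.19651202  0.36127052] 0.011728575447632016
wrist foot/bush [[318.0, 196.0], [317.0, 187.0]]
side foot/top/bush [[321.0, 185.0], [320.0, 117.0], [320.0, 198.0]]
```

View pics/c5.png

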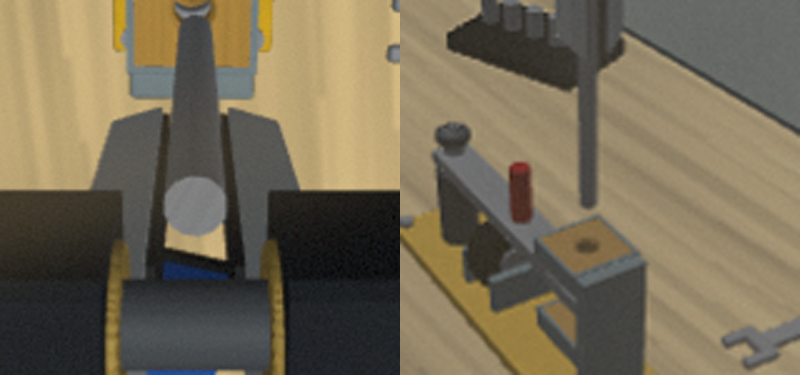

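Side view: the foot is at (320,185) and the bushing at (320,198.7), both within 1 px of prediction. In the wrist view the foot is just short of the hole. I'll lower to just above the mouth and look again close up.

Emit:
move_arm(
  targets=[
    [[1,0,12],[0,0,0],-1],
    [[1,0,25],[0,0,0],-1],
    [[1,0,25],[0,0,0],-1],
    [[1,0,25],[0,0,0],-1],
  ],
)

```text
time: 11.22
tool_pos: [0.6078, 0.0063, 0.2472]
ee_rot: [-3.141, -0.0, 1.492]
wrist_force: [-0.2, -0.7, -0.6]
width: 0.0114
```

```bash
python3 - <<'E'
from h import *
o=status.get_obs(); print(o['tool_pos'],o['ee_rot'],o['wrist_force'],o['width'])
w,T=shot('wrist','w6.png'); s,S=shot('side','side6.png')
x,y,z=o['tool_pos']
print('wrist foot/bush',proj(T,[(x,y,z-.114),(.607,.0053,.126)]).round(1).tolist())
print('side foot/top/bush',proj(S,[(x,y,z-.114),(x,y,z+.036),(.607,.0053,.126)]).round(1).tolist())
c=np.hstack([cv2.resize(w[165:215,290:345][:,:,::-1],(440,400),interpolation=2),cv2.resize(s[165:215,295:340][:,:,::-1],(360,400),interpolation=2)])
c=cv2.convertScaleAbs(c,alpha=1.6)
cv2.imwrite('pics/c6.png',c)
E
```

```text
[0.60779732 0.00634026 0.24719561] [-3.14109782e+00 -8.07479883e-05  1.49163365e+00] [-0.19064761 -0.66023985 -0.5555029 ] 0.011388788887606712
wrist foot/bush [[317.8, 195.6], [317.0, 195.0]]
side foot/top/bush [[320.1, 194.9], [319.6, 129.4], [320.1, 198.1]]
```

View pics/c6.png

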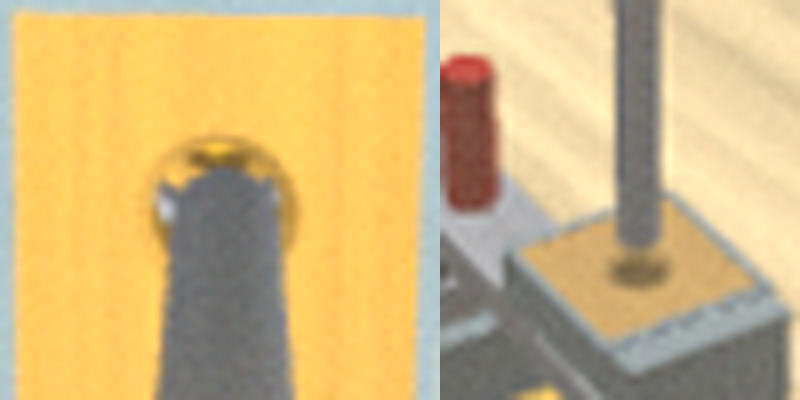

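Close up, the wrist view puts the pin's foot concentric with the hole to under 1 mm once parallax is allowed for. The hole centre is at crop (224,205) and the foot at (226,224). The side view agrees, with foot x 638 against hole x 640. I'll start the insertion.

Emit:
move_arm(
  targets=[
    [[0,0,5],[0,0,0],-1],
    [[0,0,10],[0,0,0],-1],
    [[0,0,16],[0,0,0],-1],
    [[0,0,22],[0,0,0],-1],
    [[0,0,28],[0,0,0],-1],
    [[0,0,34],[0,0,0],-1],
    [[0,0,34],[0,0,0],-1],
    [[0,0,34],[0,0,0],-1],
  ],
)

```text
time: 12.32
tool_pos: [0.6079, 0.0062, 0.2136]
ee_rot: [3.142, 0.0, 1.491]
wrist_force: [-0.1, -0.3, -1.0]
width: 0.0116
```

Emit:
move_arm(
  targets=[
    [[0,0,6],[0,0,0],-1],
    [[0,0,12],[0,0,0],-1],
    [[0,0,18],[0,0,0],-1],
    [[0,0,24],[0,0,0],-1],
    [[0,0,30],[0,0,0],-1],
    [[0,0,36],[0,0,0],-1],
    [[0,0,40],[0,0,0],-1],
    [[0,0,40],[0,0,0],-1],
  ],
)

```text
time: 13.32
tool_pos: [0.6077, 0.0063, 0.1729]
ee_rot: [-3.141, -0.0, 1.491]
wrist_force: [0.4, -1.0, -1.2]
width: 0.0118
```

Emit:
move_arm(
  targets=[
    [[0,0,6],[0,0,0],-1],
    [[0,0,12],[0,0,0],-1],
    [[0,0,18],[0,0,0],-1],
    [[0,0,24],[0,0,0],-1],
    [[0,0,25],[0,0,0],-1],
    [[0,0,25],[0,0,0],-1],
    [[0,0,25],[0,0,0],-1],
    [[0,0,25],[0,0,0],-1],
  ],
)

```text
time: 14.32
tool_pos: [0.6079, 0.0062, 0.1486]
ee_rot: [3.141, -0.0, 1.491]
wrist_force: [0.5, -0.2, -1.2]
width: 0.0116
```

```bash
python3 - <<'E'
from h import *
o=status.get_obs(); print(o['tool_pos'],o['ee_rot'],o['wrist_force'],o['width'],o['wrist_torque'])
w,T=shot('wrist','w7.png'); s,S=shot('side','side7.png')
x,y,z=o['tool_pos']
print('top',proj(T,[(x,y,z+.036)]).round(1).tolist(),proj(S,[(x,y,z-.114),(x,y,.05),(x,y,z+.036)]).round(1).tolist())
c=np.hstack([cv2.resize(w[150:330,220:420][:,:,::-1],(400,360),interpolation=2),cv2.resize(s[140:260,260:393][:,:,::-1],(400,360),interpolation=2)])
cv2.imwrite('pics/c7.png',cv2.convertScaleAbs(c,alpha=1.4))
E
```

```text
[0.60793154 0.00618448 0.14863264] [ 3.14141120e+00 -2.50271534e-06  1.49135535e+00] [ 0.51902854 -0.18063435 -1.22536585] 0.011628792262113885 [-0.21127726  0.13694315  0.00986545]
top [[317.7, 269.7]] [[320.4, 230.9], [320.4, 225.6], [320.0, 174.0]]
```

View pics/c7.png

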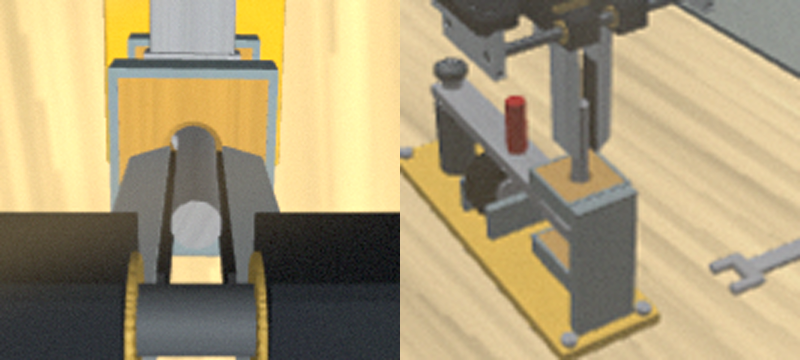

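Final view: the pin passes through the upper ear. Its top is at (321,174) in the side view, exactly where the held, unslipped pose predicts, so the foot is about 34 mm above the bench. There are no contact forces, and the bar is still between the ears.

```bash
python3 -c "
from bench import order; print(order.close_job())"
```

```text
the job is handed in; nothing more can be done
None
```

The bar is home in the fork and the long pin is threaded down through the fork. The job was handed in at about 14.4 s with the gripper still holding the pin. The hand-in reported no verdict.

- **Bar:** I gripped the red post and swung it until it stopped moving as the push rose to about 17 N. After I let go, the pictures showed it still between the ears.
- **Pin:** I lifted it from the rack and centred it over the upper bushing to under 1 mm in the wrist and side views. I then lowered it through without resistance; sideways forces stayed at about 1 N or less.
- **Last checks:** the tool was still and upright at (0.608, 0.006, 0.149), gripping at 11.6 mm opening. In the side view the pin's top was exactly where expected, which puts the foot about 34 mm above the bench, or 16 mm below the lower ear.
- **Not seen directly:** the foot below the lower ear was not visible. That position comes from the grip height, the pin's length and the free insertion.
- **Disagreement:** the wrist camera showed everything about 3–5 mm off along the fixture's length compared with the top and side cameras. I aligned the pin to the hole within single pictures instead.
- **Bystanders:** the arm never came near the spanner, drawer or grease jar, and passed above the dowel without touching it. I did not re-measure their positions at the end.

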